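# Take a keyhole-hung network unit down from the backboard

## Robot

A 7-joint arm with a two-finger parallel gripper is mounted at the origin on the work surface. World frame = base frame: x ahead of the robot, y to its left, z up, the work surface at z = 0. Lengths are in mm, angles in rad, forces in N, time in s.
With the tool pointing down it reaches from about 425 to 975 mm from the base axis. Payload 16.7 kg.
Tool frame: the origin (TCP) lies at the very end of the fingers, on their centre line; the grasp point (between the pads) lies 19 mm behind it; z points along the fingers, y is the line along which they close (so a half turn about z gives the same grasp; the last joint's range is limited). The gripper opens to 85 mm and grips with 20 to 120 N. Pads are 22 mm wide; open, the fingers measure 114 mm over their backs; the gripper's body (76 mm by 85 mm) begins 54 mm behind the grasp point. The pads swing forward as they close: fully open they stand 13 mm farther back than shut.
Start: joints at [1.034, 0.426, 0.074, 1.606, -0.034, 1.111, -0.067], TCP at [255.219, -624.851, 231.302] pointing down, gripper open.
Joint ranges: [-2.85, 2.85], [-0.5, 2.14], [-1.23, 1.37], [0.21, 2.46], [-1.02, 4.16], [0.16, 2.05], [-2.73, 2.73]. Speed limits (rad/s): [1.89, 1.89, 2.39, 2.39, 3.01, 3.01, 3.01].

## Interface

Orientations are given as a unit quaternion [x, y, z, w].
In Python, from workcell import robot gives the robot as it stands. The module is installed in compiled form; this text tells all that it offers.
- The arm moves only by the tool play_rows, never from a script. Its argument "moves" is text: rows parted by semicolons, each of 7 numbers parted by spaces: the shift along the world's x, y, z in mm, then the turn, a rotation vector about the world's x, y, z in rad, then the opening, from 0 (shut) to 1 (fully open). In form: x y z rx ry rz jaw; .... A call has 1 to 20 rows; each row shifts and turns the commanded pose from where the row before left it; what a row does not reach is not made up. A row lasts 1/12 s, in which the tool goes at most 41.7 mm and 7.16 degrees, less where a joint would pass 70% of its speed; a pose out of reach is approached as far as the arm can. A call with a gripper value outside its range is refused whole. The fingers move at their own pace and stop on an object; the grip force is fixed at half the most. Time passes only in rows, so rows that do not move let the fingers close. It gives the time, the measured TCP pose, the force, the opening and the grip force at its end, in the units of the state.
- robot.get_obs(): the state, without advancing time (a new reading comes with each control period).
- robot.camera(name): name is "scene" or "top"; returns a dict with "pixels" (400x640x3 uint8, red, green, blue), "fx", "fy", "cx", "cy" (pixels), "rvec" (rotation vector, rad) and "tvec" (3), from world to camera coordinates, as OpenCV has them. Camera axes: x right, y down, z forward; pixel columns grow to the right and rows downward; lengths in mm; the calibration is good to about 2 mm. A picture is of the moment at which its call begins. There is no depth.
- robot.finish_job(): hands the job in; it is judged then, once.
The state is a dict: "clock": time; "joints": joint angles; "qd": joint speeds; "tau": joint torques, N m; "ee_pos": TCP position; "eef_rot": TCP orientation; "ft_force": force on the tool from outside, world axes, zero at the start; "wrist_torque": the same for the moment, N m; "width": finger opening in mm; "grip_force": force on a finger pad.
Only numpy, scipy, OpenCV 4.12 (cv2) and the standard library are available. Lean on these libraries where they do the work, as an engineer would, in place of code of your own. Each camera call takes 0.05 s, during which the arm holds its last target. There are 200 camera calls.

## Task

Take the orange-capped network unit down from the plywood board: slide it straight up along its keyhole slots until the stud heads stand in the wide ends, then draw it off the board. Set it down gently, upright, inside the blue tray and let go; leave the teal-capped unit hanging and everything else where it is.

Things in the scene. Friction and masses are not known exactly. Their poses are not given: they have to be found in the camera images.
- board: Plywood backboard on a fixed stand, 400 mm wide, 180 mm high, 18 mm thick, feet behind. Origin: on the table, at the middle of its front face. x points horizontally out of the front face, towards the hung units; y runs along the face, z up. Two hanging places, centred at y = -90 and +90 mm.
- board_studs (a point): Middle of the board's front face at stud height, 134.5 mm above the table. Each hanging place has two steel studs, 42 mm to either side of its centre along the board's y: shank 7 mm diameter, round head 16 mm diameter, its underside 6.5 mm and its outer face 10.5 mm in front of the board.
- orange_unit: Unit to take down, 0.25 to 0.5 kg: white housing 50 x 50 x 150 mm high, orange cap (2 mm) and upper front. Origin: centre of its underside. x points out of its front, away from the board, y across, z up. Hangs on either place, back (x = -25 mm) to the board, underside 60 mm above the table, leaning under 2 degrees. Sides bare from z = 90 mm up: grip them across y from above.
- orange_unit_wide (a point): Midway between its wide keyhole ends, at x -23, y 0, z 44 mm in the unit. Steel ears 4 mm thick at the back reach y = +-59, z 25 to 86 mm. Keyholes at y = +-42: slot 10 mm wide, z 58 to 78 (stud shank at its top); below it the wide end, 24 mm wide, z 30 to 58. Raise the unit 25 to 36 mm (best 30): heads are in the wide ends, and it comes off along the board's x, clear after 15 mm.
- teal_unit: An identical unit with a teal cap, hanging on the other place of the board, 180 mm away along the board. Same frame. It stays there.
- tray: Blue open tray fixed on the table, outside 200 mm (x) x 160 mm (y), 25 mm high, walls 4 mm and floor about 4 mm thick. Origin: centre of its underside, z up. The unit's ears pass above its walls, so the unit may stand in it at any yaw.
- tray_in (a point): Centre of the tray's inner floor.
- paper_roll: White paper roll standing up, 60 mm diameter, 80 mm high; origin at the centre of its underside. Leave alone.
- mug: White mug, 80 mm diameter, 95 mm high, handle at +y; origin at the centre of its underside. Leave alone.
- screwdriver: Screwdriver lying on the table, 200 mm long along its x axis. Leave alone.
- tape: Black tape roll lying flat, 90 mm diameter, 24 mm high; origin at the centre of its underside. Leave alone.
There are look-alikes about, which are no part of the job. Leave any yellow look-alike of the orange_unit alone.

How it is judged (in metres and radians):
On the way, in this order (a step that is already met when the one before it is completed fails the run):
1. the orange-capped unit is slid up, still close to the board, so that the stud heads stand in the wide ends of its keyholes (z of orange_unit_wide in the frame of board between 0.1265 and 0.1425 m and x of orange_unit_wide in the frame of board between -0.002 and 0.01 m), for 0.05 s.
2. the orange-capped unit is drawn off the board, clear of the studs (x of orange_unit_wide in the frame of board above 0.02 m), for 0.1 s.
At the end, for the whole second after the job is handed in: The orange-capped unit stands upright (within 0.1 rad) and at rest on the tray's floor, its centre within 77 mm (tray x) and 57 mm (tray y) of the tray's centre, released; the teal-capped unit still hangs within 15 mm of where it was (x of orange_unit in the frame of tray between -0.077 and 0.077 m and y of orange_unit in the frame of tray between -0.057 and 0.057 m and z of orange_unit in the frame of tray below 0.01 m and angle between orange_unit's own z axis and vertical below 0.1 rad and linear speed of orange_unit below 0.02 m/s and angular speed of orange_unit below 0.1 rad/s and contact force between the fingers and orange_unit below 0.2 N and distance of teal_unit from where it was at the start of the episode below 0.015 m); the robot touches nothing.
It fails at once if the teal-capped unit is shifted by more than 15 mm (distance of teal_unit from where it was at the start of the episode above 0.015 m).
It fails at once if the paper roll, mug, screwdriver or tape roll is shifted by more than 30 mm (distance of any of paper_roll, mug, screwdriver, tape from where it was at the start of the episode above 0.03 m).
It fails at once if the orange-capped unit is dropped or thrown (faster than 0.5 m/s while not in the fingers) (contact force between the fingers and orange_unit below 0.5 N and linear speed of orange_unit above 0.5 m/s).
It also fails if it takes over 48 s, if anything falls off the work surface, if the arm or the gripper's body presses on something with over 40 N, if the wrist force passes 120 N, or if a joint passes its speed limit or range.

## Working session

There is one attempt and no reset: what is moved stays moved. The work goes in short steps, Python scripts to look and compute and a tool call to move; the robot and the scene stay as the last step left them, time stands still between calls to the robot, and variables do not carry over. Pictures are saved under pics/ and viewed, at most 10 in all, crops included, and the job is handed in when it is done.

Besides the shell and the picture viewer there is one more tool, called after "Request:" by a JSON object that holds its "name" and its "arguments", one argument or row to a line. play_rows: Moves the arm, as the interface text tells. Its arguments: {"type":"object","properties":{"moves":{"type":"string"}},"required":["moves"]}

```bash
mkdir -p pics
cat > h.py <<'E'
import numpy as np, cv2
from workcell import robot
def cam(n):
    c=robot.camera(n); K=np.array([[c['fx'],0,c['cx']],[0,c['fy'],c['cy']],[0,0,1.]])
    R=cv2.Rodrigues(np.array(c['rvec'],float))[0]; t=np.array(c['tvec'],float).ravel()
    return dict(im=c['pixels'],K=K,R=R,t=t,P=K@np.c_[R,t])
def ray(c,uv):
    d=c['R'].T@np.linalg.inv(c['K'])@np.array([uv[0],uv[1],1.]); return -c['R'].T@c['t'],d
def onz(c,uv,z):
    o,d=ray(c,uv); return o+d*(z-o[2])/d[2]
def tri(c1,p1,c2,p2):
    X=cv2.triangulatePoints(c1['P'],c2['P'],np.array(p1,float).reshape(2,1),np.array(p2,float).reshape(2,1)); return (X[:3]/X[3]).ravel()
def proj(c,X):
    x=c['P']@np.r_[X,1]; return x[:2]/x[2]
E
python3 - <<'E'
from h import *
for n in('scene','top'):
    c=cam(n); cv2.imwrite(f'pics/{n}0.png',c['im'][:,:,::-1]); print(n,-c['R'].T@c['t'],c['R'][2],c['K'][0,0])
o=robot.get_obs(); print(o['ee_pos'],o['eef_rot'],o['clock'])
E
```

```text
scene [1514.91861507 -123.35138328  915.32231714] [-0.75105794  0.09250966 -0.65372313] 455.57285080481387
top [ 2.79152532e+02 -1.09072993e+00  1.56932428e+03] [ 0.18526723 -0.00234488 -0.98268538] 447.97518735559095
[ 255.0773564  -624.54797218  230.66415563] [ 9.81263663e-01  1.92668835e-01 -1.52939935e-04 -5.66249698e-04] 0.1
```

View pics/scene0.png

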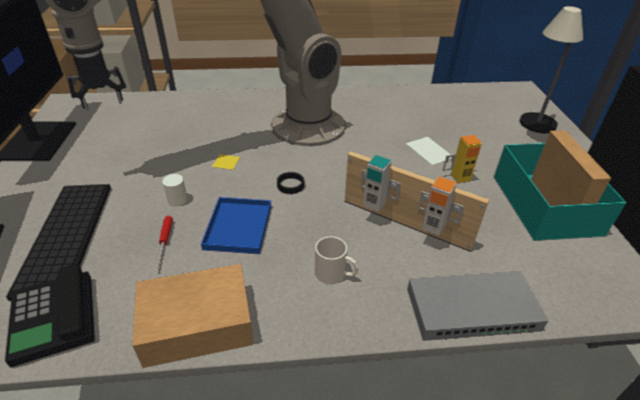

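View pics/top0.png

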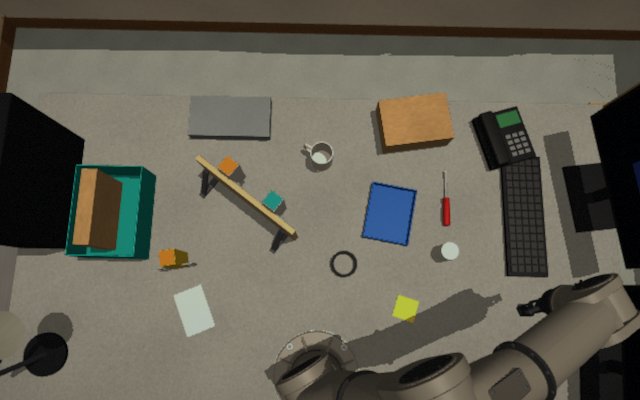

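Candidates: an orange cap on the board (scene 440,190; top 228,167) and a free-standing yellow unit with an orange cap (scene 467,155; top 172,258). The hanging one, with a white housing, fits the description. I'll confirm it in a crop and measure.

Run:
```python
from h import *
s=cam('scene');t=cam('top')
a=cv2.resize(s['im'][145:250,335:495],None,fx=5,fy=5,interpolation=cv2.INTER_CUBIC)
b=cv2.resize(t['im'][145:250,190:300],None,fx=5,fy=5,interpolation=cv2.INTER_CUBIC)
cv2.imwrite('pics/crop_s.png',a[:,:,::-1]);cv2.imwrite('pics/crop_t.png',b[:,:,::-1])
for n,c in(('s',s),('t',t)):
    h=cv2.cvtColor(c['im'],cv2.COLOR_RGB2HSV)
    for nm,lo,hi in(('or',(5,170,90),(16,255,255)),('teal',(82,120,60),(95,255,255)),('blue',(105,150,60),(125,255,255))):
        m=cv2.inRange(h,lo,hi)
        for k in cv2.findContours(m,0,2)[0]:
            if cv2.contourArea(k)>60:
                r=cv2.minAreaRect(k); print(n,nm,cv2.contourArea(k),np.round(r[0],1),np.round(r[1],1),round(r[2],1))
```

```text
s or 131.0 [438.3 198.2] [15.8  9.8] 18.4
s or 149.5 [443.5 183.9] [19.3 10.1] 18.4
s or 81.0 [472.5 151.5] [ 8.6 14.9] 78.7
s or 87.0 [471. 140.] [ 8. 18.] 90.0
s teal 108.0 [374.1 174.9] [15.2  9.2] 18.4
s teal 123.0 [378.9 161.3] [18.3  9.5] 18.4
s teal 5398.5 [550.4 198.2] [132.4  86.5] 32.2
s blue 2801.5 [235.5 224.8] [64.5 52.6] 4.1
s blue 67.5 [605.5 109.3] [ 3.1 65.3] 25.6
s blue 174.0 [441.8  65.4] [12.7 33.3] 11.3
s blue 257.0 [12.5 60.4] [16.1 23. ] 50.2
s blue 122.5 [632.8  62.5] [11.7 38.9] 25.1
s blue 10741.5 [539.7  37.6] [149.3 135.8] 20.5
t or 156.0 [166.1 257.1] [13.  14.3] 80.5
t or 162.0 [227.4 165.3] [13.7 13.8] 37.9
t teal 178.5 [272.1 200. ] [13.9 14.2] 38.7
t teal 1769.0 [103.4 210.3] [69.4 95.5] 5.5
t blue 2385.0 [389.5 213.3] [45.7 56. ] 10.3
```

View pics/crop_s.png

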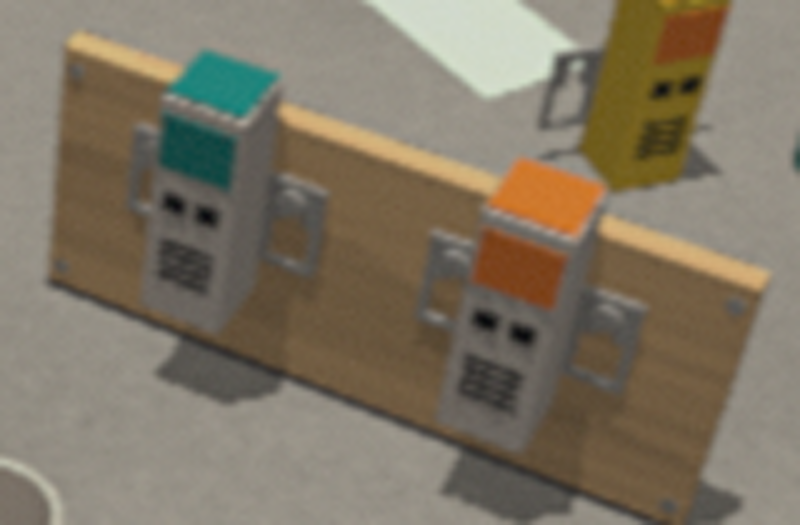

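View pics/crop_t.png

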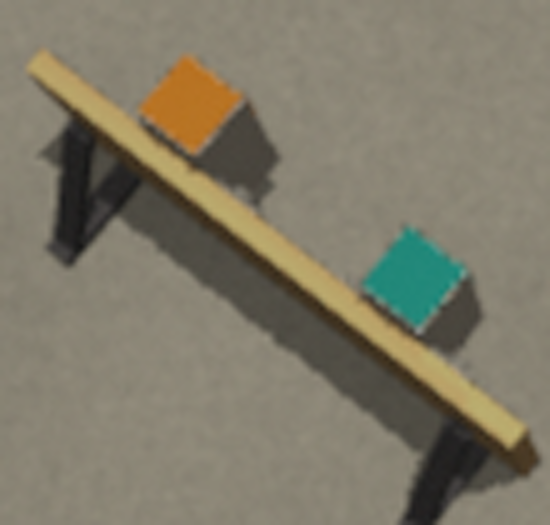

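The crop confirms it: the white-housed unit with the orange cap hangs on the left (top-view) place, with ears on studs, and its cap is at top (227.4,165.3) and scene (443.5,183.9). The yellow one stands apart. Next I'll triangulate.

```bash
cat >> h.py <<'E'
RNG=dict(orange=((5,170,90),(16,255,255)),teal=((82,120,60),(95,255,255)),blue=((105,150,60),(125,255,255)))
def blob(c,col,near,rad=15):
    m=cv2.inRange(cv2.cvtColor(c['im'],cv2.COLOR_RGB2HSV),*RNG[col])
    best=None
    for k in cv2.findContours(m,0,2)[0]:
        if cv2.contourArea(k)<40: continue
        q=cv2.moments(k); p=np.array([q['m10'],q['m01']])/q['m00']; d=np.hypot(*(p-near))
        if d<rad and(best is None or d<best[0]): best=(d,p,k)
    return best[1],best[2]
E
python3 - <<'E'
from h import *
s=cam('scene');t=cam('top')
C={}
for col,ps,pt in(('orange',(443,184),(227,165)),('teal',(379,161),(272,200))):
    a,_=blob(s,col,ps,6);b,k=blob(t,col,pt,8); X=tri(s,a,t,b); C[col]=X
    q=np.array([onz(t,p,X[2])[:2] for p in k.reshape(-1,2)],np.float32); r=cv2.minAreaRect(q)
    print(col,X.round(1),'reproj',(proj(s,X)-a).round(2),(proj(t,X)-b).round(2),'rect',r)
d=C['orange']-C['teal']; print('dist',np.linalg.norm(d[:2]),'y dir yaw',np.arctan2(d[1],d[0]))
# board top
h=cv2.cvtColor(t['im'],cv2.COLOR_RGB2HSV)[145:250,190:300]
m=cv2.inRange(h,(12,70,150),(28,200,255))
k=max(cv2.findContours(m,0,2)[0],key=cv2.contourArea)
q=np.array([onz(t,p+[190,145],180)[:2] for p in k.reshape(-1,2)],np.float32); print('board',cv2.minAreaRect(q),cv2.boxPoints(cv2.minAreaRect(q)))
_,k=blob(t,'blue',(389,213)); 
q=np.array([onz(t,p,25)[:2] for p in k.reshape(-1,2)],np.float32);print('tray top rim',cv2.minAreaRect(q))
a,_=blob(s,'blue',(235,225));print('tray scene@15',onz(s,a,15),'top@15',onz(t,blob(t,'blue',(389,213))[0],15))
E
```

```text
orange [652.8 290.4 210.4] reproj [ 0.14 -0.01] [0.11 0.04] rect ((653.0062866210938, 290.82012939453125), (43.51739501953125, 43.284339904785156), 53.07573699951172)
teal [545.2 146.4 210.1] reproj [ 0.05 -0.  ] [0.04 0.01] rect ((545.2945556640625, 146.68472290039062), (43.91618347167969, 43.953697204589844), 52.2965087890625)
dist 179.7540304854703 y dir yaw 0.9292802713212933
board ((570.936279296875, 239.77890014648438), (399.6235656738281, 18.318769454956055), 53.503746032714844) [[444.73096  84.59877]
 [459.4574   73.70332]
 [697.1416  394.95905]
 [682.41516 405.8545 ]]
tray top rim ((543.85205078125, -245.09893798828125), (158.2152099609375, 199.04942321777344), 79.90196228027344)
tray scene@15 [ 556.95138679 -247.34790648   15.        ] top@15 [ 542.96328072 -246.07893601   15.        ]
```

Two-view heights fit: the caps stand at about 210 mm, 180 mm apart, and the board measures 400 x 18 mm. The unit's y axis lies at about 0.932 rad. I'm setting out to above the unit, turning the tool +2.11 rad.

Request:
{"name": "play_rows", "arguments": {
  "moves": "6 15 6 0 0 0.04 1; 13 30 6 0 0 0.07 1; 13 30 6 0 0 0.07 1; 13 30 6 0 0 0.07 1; 13 30 6 0 0 0.07 1; 13 30 6 0 0 0.07 1; 13 30 6 0 0 0.07 1; 13 30 6 0 0 0.07 1; 13 30 6 0 0 0.07 1; 13 30 6 0 0 0.07 1; 13 30 6 0 0 0.07 1; 13 30 6 0 0 0.07 1; 13 30 0 0 0 0.07 1; 13 30 0 0 0 0.07 1; 13 30 0 0 0 0.07 1; 13 30 0 0 0 0.07 1; 13 30 0 0 0 0.07 1; 13 30 0 0 0 0.07 1; 13 30 0 0 0 0.07 1; 13 30 0 0 0 0.07 1"
}}

```text
clock: 1.97
ee_pos: [508.3, -38.0, 303.7]
eef_rot: [0.636, 0.771, -0.0, 0.0]
ft_force: [0.2, -0.0, 0.2]
width: 85.3
grip_force: 0.0
```

Request:
{"name": "play_rows", "arguments": {
  "moves": "13 30 0 0 0 0.07 1; 13 30 0 0 0 0.07 1; 13 30 0 0 0 0.07 1; 13 30 0 0 0 0.07 1; 13 30 0 0 0 0.07 1; 13 30 0 0 0 0.07 1; 13 30 0 0 0 0.07 1; 13 30 0 0 0 0.07 1; 13 30 0 0 0 0.07 1; 13 30 0 0 0 0.07 1; 8 20 0 0 0 0.02 1; 0 0 0 0 0 0 1; 0 0 0 0 0 0 1"
}}

```text
clock: 3.05
ee_pos: [645.5, 281.9, 302.8]
eef_rot: [0.324, 0.946, -0.0, -0.001]
ft_force: [0.1, -1.1, 0.7]
width: 85.3
grip_force: 0.0
```

```bash
cat > st.py <<'E'
from h import *
from scipy.spatial.transform import Rotation as Ro
o=robot.get_obs(); R=Ro.from_quat(o['eef_rot']).as_matrix()
print('t',o['clock'],'tcp',np.round(o['ee_pos'],1),'z',R[:,2].round(3),'y ang',np.arctan2(R[1,1],R[0,1]).round(3),'w',o['width'],'gf',o['grip_force'],'F',np.round(o['ft_force'],1)); print(np.round(o['joints'],2))
E
python3 st.py
```

```text
t 3.05 tcp [645.5 281.9 302.8] z [-0.001  0.    -1.   ] y ang 0.91 w 85.3219408001617 gf 0.0 F [ 0.1 -1.1  0.7]
[-0.04  0.51 -0.7   1.41  0.33  1.34  0.16]
```

Request:
{"name": "play_rows", "arguments": {
  "moves": "3.8 4.3 0 0 0 0.011 1; 3.7 4.4 0 0 0 0.011 1; 0 0 -15 0 0 0 1; 0 0 -15 0 0 0 1; 0 0 -15 0 0 0 1; 0 0 -15 0 0 0 1; 0 0 0 0 0 0 1; 0 0 0 0 0 0 1"
}}

```text
clock: 3.72
ee_pos: [653.8, 288.2, 243.3]
eef_rot: [0.316, 0.949, -0.0, -0.0]
ft_force: [-0.2, -0.3, 0.4]
width: 85.3
grip_force: 0.0
```

```bash
python3 st.py
python3 - <<'E'
from h import *
s=cam('scene');t=cam('top')
a=cv2.resize(s['im'][110:250,380:500],None,fx=4,fy=4,interpolation=cv2.INTER_CUBIC)
b=cv2.resize(t['im'][110:250,180:280],None,fx=4,fy=4,interpolation=cv2.INTER_CUBIC)
cv2.imwrite('pics/near.png',np.hstack([a,b])[:,:,::-1])
E
```

```text
t 3.7167 tcp [653.8 288.2 243.3] z [-0.001 -0.001 -1.   ] y ang 0.929 w 85.32583166575444 gf 0.0 F [-0.2 -0.3  0.4]
[-0.05  0.57 -0.68  1.46  0.37  1.25  0.15]
```

View pics/near.png

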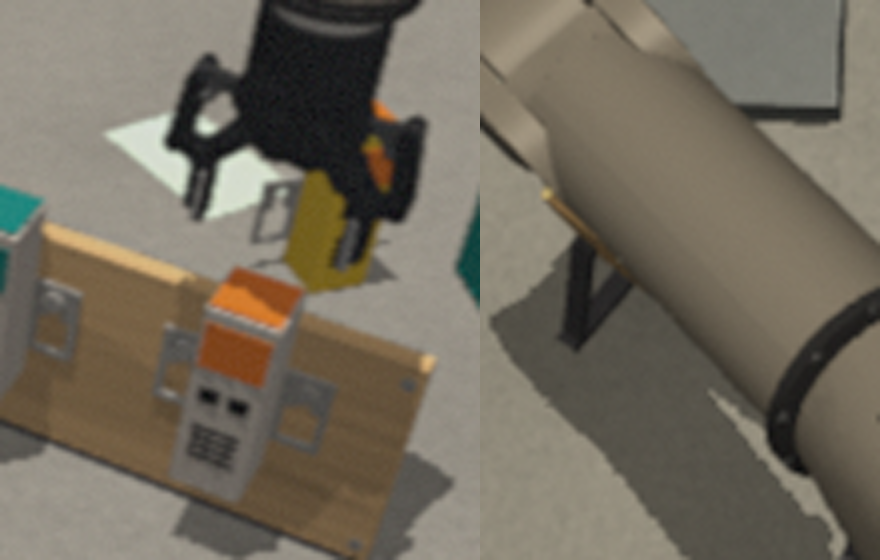

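The open fingers (crop 200,215 and 350,265) straddle the cap (crop 258,300) in the scene view, allowing for the image's lean. In the top view the arm hides the unit. I'm descending to TCP z of about 158 and closing.

Request:
{"name": "play_rows", "arguments": {
  "moves": "-0.5 1.5 -15 0 0 0 1; 0 0 -15 0 0 0 1; 0 0 -15 0 0 0 1; 0 0 -15 0 0 0 1; 0 0 -15 0 0 0 1; 0 0 -10 0 0 0 1; 0 0 0 0 0 0 1; 0 0 0 0 0 0 1; 0 0 0 0 0 0 0.6; 0 0 0 0 0 0 0.5; 0 0 0 0 0 0 0.4; 0 0 0 0 0 0 0.2; 0 0 0 0 0 0 0; 0 0 0 0 0 0 0; 0 0 0 0 0 0 0; 0 0 0 0 0 0 0; 0 0 0 0 0 0 0"
}}

```text
clock: 5.23
ee_pos: [653.7, 290.5, 159.2]
eef_rot: [0.316, 0.949, 0.0, 0.001]
ft_force: [1.3, 0.1, 6.6]
width: 49.5
grip_force: 61.8
```

```bash
python3 st.py
```

```text
t 5.2333 tcp [653.7 290.5 159.2] z [ 0.001  0.    -1.   ] y ang 0.929 w 49.48386918421251 gf 61.84826374053955 F [1.3 0.1 6.6]
[-0.07  0.64 -0.66  1.54  0.42  1.11  0.11]
```

Request:
{"name": "play_rows", "arguments": {
  "moves": "0 0 3 0 0 0 0; 0 0 3 0 0 0 0; 0 0 3 0 0 0 0; 0 0 3 0 0 0 0; 0 0 3 0 0 0 0; 0 0 3 0 0 0 0; 0 0 3 0 0 0 0; 0 0 3 0 0 0 0; 0 0 3 0 0 0 0; 0 0 3 0 0 0 0; 0 0 0 0 0 0 0; 0 0 0 0 0 0 0; 0 0 0 0 0 0 0"
}}

```text
clock: 6.32
ee_pos: [653.2, 290.4, 188.3]
eef_rot: [0.315, 0.949, 0.0, 0.0]
ft_force: [0.9, -0.3, -1.9]
width: 49.2
grip_force: 62.4
```

```bash
python3 st.py
python3 - <<'E'
from h import *
s=cam('scene')
a=cv2.resize(s['im'][120:250,380:500],None,fx=4,fy=4,interpolation=cv2.INTER_CUBIC)
cv2.imwrite('pics/lift.png',a[:,:,::-1])
E
```

```text
t 6.3167 tcp [653.2 290.4 188.3] z [ 0.  0. -1.] y ang 0.929 w 49.184513661447404 gf 62.35665321350098 F [ 0.9 -0.3 -1.9]
[-0.06  0.61 -0.67  1.51  0.4   1.16  0.13]
```

View pics/lift.png

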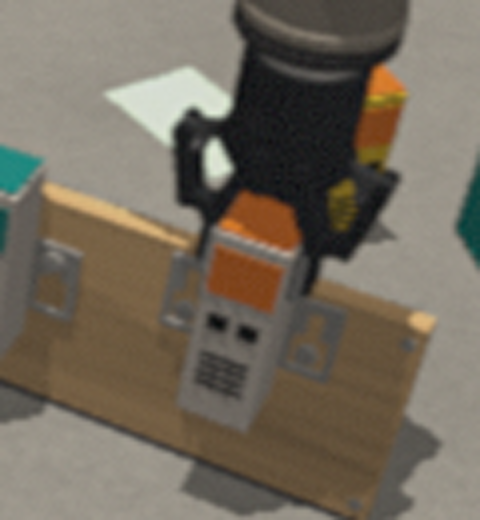

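The unit has risen, and the right stud head (crop 307,352) stands in the wide end of its keyhole. The TCP rose 29 mm and the force shows the unit's weight. Drawing it off along (0.80, -0.60).

Request:
{"name": "play_rows", "arguments": {
  "moves": "2.4 -1.8 0 0 0 0 0; 3.2 -2.4 0 0 0 0 0; 3.2 -2.4 0 0 0 0 0; 3.2 -2.4 0 0 0 0 0; 3.2 -2.4 0 0 0 0 0; 4 -3 0 0 0 0 0; 6.4 -4.8 0 0 0 0 0; 8 -6 0 0 0 0 0; 8 -6 0 0 0 0 0; 8 -6 0 0 0 0 0; 8 -6 0 0 0 0 0; 8 -6 0 0 0 0 0; 0 0 0 0 0 0 0; 0 0 0 0 0 0 0"
}}

```text
clock: 7.53
ee_pos: [719.2, 240.6, 188.0]
eef_rot: [0.316, 0.949, -0.0, -0.0]
ft_force: [0.5, 0.6, -2.2]
width: 49.4
grip_force: 62.6
```

```bash
python3 st.py
python3 - <<'E'
from h import *
s=cam('scene');t=cam('top')
a=cv2.resize(s['im'][120:260,340:500],None,fx=4,fy=4,interpolation=cv2.INTER_CUBIC)
cv2.imwrite('pics/off.png',a[:,:,::-1])
m=cv2.inRange(cv2.cvtColor(t['im'],cv2.COLOR_RGB2HSV),(0,0,150),(180,30,255))
k=[k for k in cv2.findContours(m,0,2)[0] if cv2.contourArea(k)>60]
for q in k:
    p=cv2.minEnclosingCircle(q); print(np.round(p[0]),p[1],onz(t,p[0],90).round())
E
```

```text
t 7.5333 tcp [719.2 240.6 188. ] z [-0.  0. -1.] y ang 0.928 w 49.43277955221306 gf 62.61009693145752 F [ 0.5  0.6 -2.2]
[-0.01  0.68 -0.64  1.39  0.41  1.21  0.24]
[194. 310.] 27.060216903686523 [204. 398.  90.]
[450. 250.] 9.342500686645508 [ 412. -434.   90.]
[321. 151.] 12.18010425567627 [743.  -3.  90.]
```

View pics/off.png

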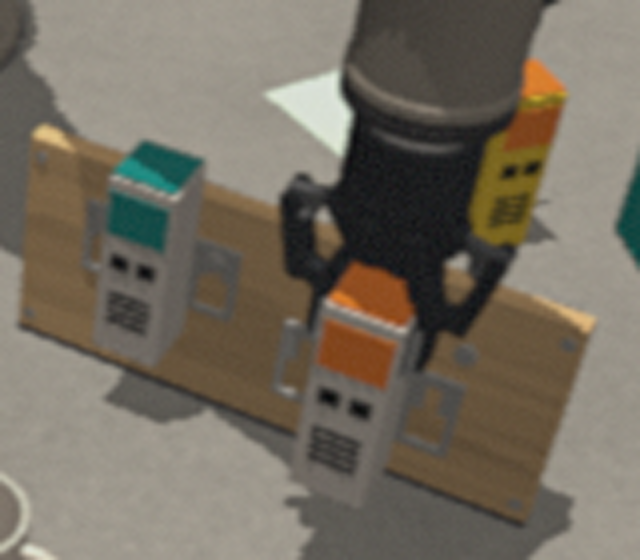

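The unit hangs straight in the fingers, clear of the board: ears free, and the bare stud shows at crop (465,355). The teal unit is undisturbed. Raising, then going over to the tray.

Request:
{"name": "play_rows", "arguments": {
  "moves": "0 0 6 0 0 0 0; 0 0 12 0 0 0 0; 0 0 14 0 0 0 0; 0 0 14 0 0 0 0; 0 0 14 0 0 0 0; 0 0 14 0 0 0 0; 0 0 14 0 0 0 0; 0 0 12 0 0 0 0; 0 0 6 0 0 0 0; 0 0 0 0 0 0 0"
}}

```text
clock: 8.47
ee_pos: [719.2, 241.5, 296.2]
eef_rot: [0.315, 0.949, 0.001, 0.001]
ft_force: [-0.4, -0.6, -2.2]
width: 49.7
grip_force: 62.6
```

Request:
{"name": "play_rows", "arguments": {
  "moves": "-4 -11 0 0 0 -0.02 0; -7 -20 0 0 0 -0.04 0; -9 -25 0 0 0 -0.04 0; -9 -25 0 0 0 -0.04 0; -9 -25 0 0 0 -0.04 0; -9 -25 0 0 0 -0.04 0; -9 -25 0 0 0 -0.04 0; -9 -25 0 0 0 -0.04 0; -9 -25 0 0 0 -0.04 0; -9 -25 0 0 0 -0.04 0; -9 -25 0 0 0 -0.04 0; -9 -25 0 0 0 -0.04 0; -9 -25 0 0 0 -0.04 0; -9 -25 0 0 0 -0.04 0; -9 -25 0 0 0 -0.04 0; -9 -25 0 0 0 -0.04 0; -9 -25 0 0 0 -0.04 0; -9 -25 0 0 0 -0.04 0; -9 -25 0 0 0 -0.04 0; -9 -25 0 0 0 -0.04 0"
}}

```text
clock: 10.13
ee_pos: [544.2, -241.4, 293.5]
eef_rot: [0.654, 0.757, -0.0, -0.001]
ft_force: [0.2, 0.5, -2.0]
width: 49.3
grip_force: 63.0
```

Request:
{"name": "play_rows", "arguments": {
  "moves": "-6 -17 0 0 0 -0.02 0; -3 -8 0 0 0 -0.01 0; 0 0 0 0 0 0 0; 0 0 0 0 0 0 0; 0 0 0 0 0 0 0; 0 0 0 0 0 0 0"
}}

```text
clock: 10.63
ee_pos: [537.4, -263.3, 294.3]
eef_rot: [0.663, 0.749, 0.0, -0.0]
ft_force: [0.3, 0.1, -2.3]
width: 49.6
grip_force: 63.0
```

```bash
python3 st.py
python3 - <<'E'
from h import *
s=cam('scene')
cv2.imwrite('pics/above.png',cv2.resize(s['im'][100:280,150:350],None,fx=3,fy=3,interpolation=cv2.INTER_CUBIC)[:,:,::-1])
E
```

```text
t 10.6333 tcp [ 537.4 -263.3  294.3] z [ 0.     0.001 -1.   ] y ang 0.121 w 49.57072021516257 gf 62.951531410217285 F [ 0.3  0.1 -2.3]
[ 0.69  0.28 -0.42  1.69  0.12  1.2   0.36]
```

View pics/above.png

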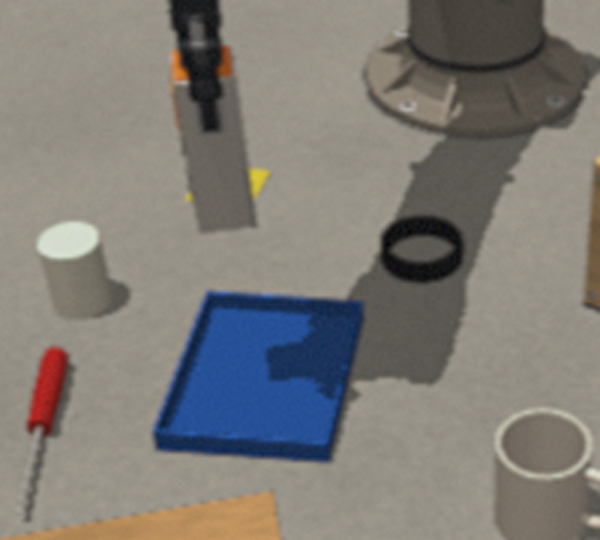

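The unit hangs upright above the tray's near side. The tray centre is at crop (262,375), and the roll, tape and mug are clear. I'm correcting by +6.5, +18 and descending to just above the floor.

Request:
{"name": "play_rows", "arguments": {
  "moves": "2.5 6 0 0 0 0 0; 2.5 6 0 0 0 0 0; 1.5 6 -8 0 0 0 0; 0 0 -15 0 0 0 0; 0 0 -18 0 0 0 0; 0 0 -18 0 0 0 0; 0 0 -18 0 0 0 0; 0 0 -18 0 0 0 0; 0 0 -18 0 0 0 0; 0 0 -18 0 0 0 0; 0 0 -18 0 0 0 0; 0 0 -14 0 0 0 0; 0 0 -8 0 0 0 0; 0 0 -4 0 0 0 0; 0 0 0 0 0 0 0; 0 0 0 0 0 0 0"
}}

```text
clock: 12.02
ee_pos: [543.7, -246.7, 119.7]
eef_rot: [0.664, 0.748, 0.0, 0.0]
ft_force: [0.2, 0.0, -1.8]
width: 49.7
grip_force: 63.0
```

```bash
python3 st.py
```

```text
t 12.0167 tcp [ 543.7 -246.7  119.7] z [ 0. -0. -1.] y ang 0.119 w 49.65503019698247 gf 62.98636078834534 F [ 0.2  0.  -1.8]
[ 0.63  0.45 -0.4   1.86  0.22  0.87  0.24]
```

Request:
{"name": "play_rows", "arguments": {
  "moves": "0 0 -3 0 0 0 0; 0 0 -3 0 0 0 0; 0 0 -2 0 0 0 0; 0 0 -2 0 0 0 0; 0 0 -2 0 0 0 0; 0 0 -1 0 0 0 0; 0 0 0 0 0 0 0; 0 0 0 0 0 0 0"
}}

```text
clock: 12.68
ee_pos: [543.3, -246.9, 106.3]
eef_rot: [0.664, 0.748, -0.0, -0.0]
ft_force: [0.1, 0.5, -2.4]
width: 49.2
grip_force: 63.0
```

Request:
{"name": "play_rows", "arguments": {
  "moves": "0 0 -1 0 0 0 0; 0 0 -1 0 0 0 0; 0 0 0 0 0 0 0; 0 0 0 0 0 0 0"
}}

```text
clock: 13.02
ee_pos: [543.3, -246.9, 104.3]
eef_rot: [0.664, 0.748, -0.0, -0.0]
ft_force: [0.3, 0.8, -2.4]
width: 49.4
grip_force: 63.0
```

Request:
{"name": "play_rows", "arguments": {
  "moves": "0 0 -1 0 0 0 0; 0 0 0 0 0 0 0; 0 0 0 0 0 0 0"
}}

```text
clock: 13.27
ee_pos: [543.4, -246.8, 103.9]
eef_rot: [0.664, 0.748, -0.0, 0.0]
ft_force: [-4.8, 1.6, 8.3]
width: 49.2
grip_force: 64.0
```

Request:
{"name": "play_rows", "arguments": {
  "moves": "0 0 -1 0 0 0 0; 0 0 0 0 0 0 0; 0 0 0 0 0 0 0"
}}

```text
clock: 13.52
ee_pos: [543.5, -246.9, 103.9]
eef_rot: [0.664, 0.748, -0.0, 0.0]
ft_force: [-9.2, 2.2, 22.5]
width: 49.5
grip_force: 65.8
```

The floor contact is firm (+22 N). I'm easing back 1.3 mm, releasing slowly, then rising.

Request:
{"name": "play_rows", "arguments": {
  "moves": "0 0 1.3 0 0 0 0; 0 0 0 0 0 0 0; 0 0 0 0 0 0 0.56; 0 0 0 0 0 0 0.6; 0 0 0 0 0 0 0.65; 0 0 0 0 0 0 0.75; 0 0 0 0 0 0 0.9; 0 0 0 0 0 0 1; 0 0 0 0 0 0 1; 0 0 0 0 0 0 1; 0 0 0 0 0 0 1"
}}

```text
clock: 14.43
ee_pos: [543.3, -246.9, 103.6]
eef_rot: [0.664, 0.748, -0.0, -0.0]
ft_force: [0.2, 0.0, -1.3]
width: 85.5
grip_force: 0.0
```

Request:
{"name": "play_rows", "arguments": {
  "moves": "0 0 4 0 0 0 1; 0 0 8 0 0 0 1; 0 0 12 0 0 0 1; 0 0 15 0 0 0 1; 0 0 15 0 0 0 1; 0 0 15 0 0 0 1; 0 0 15 0 0 0 1; 0 0 15 0 0 0 1; 0 0 15 0 0 0 1; 0 0 15 0 0 0 1; 0 0 15 0 0 0 1; 0 0 0 0 0 0 1; 0 0 0 0 0 0 1; 0 0 0 0 0 0 1"
}}

```text
clock: 15.6
ee_pos: [543.1, -246.8, 247.8]
eef_rot: [0.664, 0.748, -0.0, 0.0]
ft_force: [1.0, 0.4, -0.3]
width: 85.1
grip_force: 0.0
```

```bash
python3 st.py
python3 - <<'E'
from h import *
s=cam('scene')
cv2.imwrite('pics/end.png',cv2.resize(s['im'][100:290,150:410],None,fx=3,fy=3,interpolation=cv2.INTER_CUBIC)[:,:,::-1])
E
```

```text
t 15.6 tcp [ 543.1 -246.8  247.8] z [ 0. -0. -1.] y ang 0.119 w 85.12359798652395 gf 0.0 F [ 1.   0.4 -0.3]
[ 0.67  0.32 -0.43  1.75  0.14  1.11  0.31]
```

View pics/end.png

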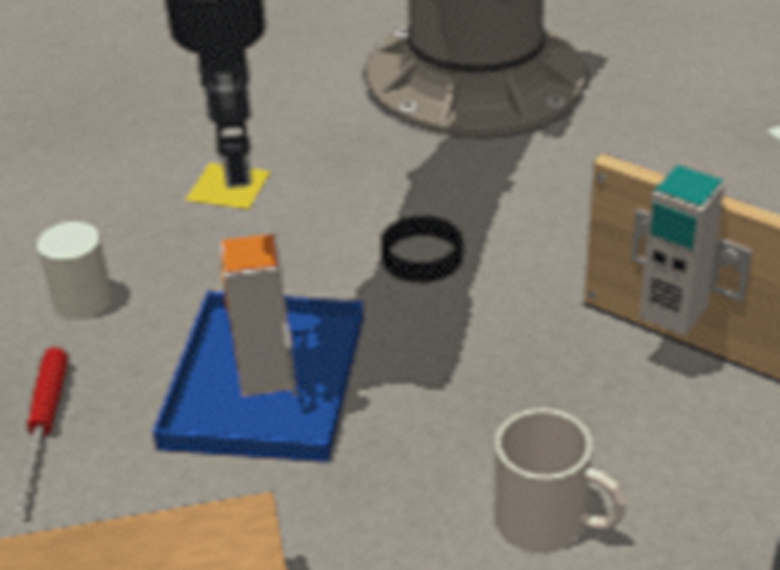

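The unit stands upright mid-tray (crop 265,385 at its foot), the gripper is clear above it, and the teal unit still hangs (crop 685,250).

```bash
python3 -c "
from workcell import robot
print(robot.finish_job())"
```

```text
the job is handed in; nothing more can be done
None
```

I took the orange-capped unit off the board, set it upright near the middle of the blue tray and released it, with the teal unit still hanging; the job is handed in, but no verdict came back.

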